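# Draw the two-pocket die out with the pull hook

## Robot

A 7-joint arm with a two-finger parallel gripper is mounted at the origin on the work surface. World frame = base frame: x ahead of the robot, y to its left, z up, the work surface at z = 0. Lengths are in mm, angles in rad, forces in N, time in s.
With the tool pointing down it reaches from about 350 to 900 mm from the base axis. Payload 19.9 kg.
Tool frame: the origin (TCP) lies at the very end of the fingers, on their centre line; the grasp point (between the pads) lies 19 mm behind it; z points along the fingers, y is the line along which they close (so a half turn about z gives the same grasp; the last joint's range is limited). The gripper opens to 85 mm and grips with 20 to 120 N. Pads are 22 mm wide; open, the fingers measure 114 mm over their backs; the gripper's body (76 mm by 85 mm) begins 54 mm behind the grasp point. The pads swing forward as they close: fully open they stand 13 mm farther back than shut.
Start: joints at [-0.042, 0.417, -0.01, 1.614, 0.005, 1.111, -0.053], TCP at [624.981, 0.003, 231.26] pointing down, gripper open.
Joint ranges: [-2.81, 2.81], [-0.39, 2.02], [-1.27, 1.25], [0.06, 2.57], [-1.19, 4.33], [0.19, 2], [-2.82, 2.82]. Speed limits (rad/s): [1.89, 1.89, 2.39, 2.39, 3.01, 3.01, 3.01].

## Interface

Orientations are given as a rotation vector (axis times angle).
In Python, from bench import arm gives the robot as it stands.
- The arm moves only by the tool move_arm, never from a script. Its arguments are lists of equal length, an entry for each row: "rot": the turn, a rotation vector about the tool's x, y, z in units of 180 degrees (1.0 is 180 degrees), a list of three; "travel": the shift along the tool's x, y, z in units of 30 cm (1.0 is 30 cm), a list of three; "gripper": the gripper command: -1 is fully open, 1 is shut, values between are in proportion. In form: {"rot": [[rx, ry, rz], ...], "travel": [[tx, ty, tz], ...], "gripper": [gripper, ...]}. A call has 1 to 10 rows; each row is the pose to reach, as a shift and turn from the pose commanded when the call began, along the tool's axes at that moment, turning the shorter way round; what a row does not reach only later rows make up. A row lasts 1/12 s, in which the tool goes at most 41.7 mm and 7.16 degrees, less where a joint would pass 70% of its speed; a pose out of reach is approached as far as the arm can. A call with a number of a shift or a turn outside -1 to 1 is refused whole. A call with a gripper value outside its range is refused whole. The fingers move at their own pace and stop on an object; the grip force is fixed at half the most. Time passes only in rows, so rows that repeat a pose let the fingers close. It gives the time, the measured TCP pose, the force, the opening and the grip force at its end, in the units of the state.
- arm.state(): the state, without advancing time (a new reading comes with each control period).
- arm.grab_frame(name): name is "scene" or "side" or "wrist"; returns a dict with "pixels" (384x512x3 uint8, red, green, blue), "intrinsics" (3x3 intrinsics, pixels), "origin" and "orientation" of the camera in the world; the wrist camera has in their place "T_tool_cam" (4x4, takes a point from camera to tool coordinates, whose origin is the TCP and whose axes are the flange's). Camera axes: x right, y down, z forward; pixel columns grow to the right and rows downward; lengths in mm; the calibration is good to about 2 mm. A picture is of the moment at which its call begins: read the wrist's pose just before it. There is no depth.
- arm.job_done(): hands the job in; it is judged then, once.
Trained networks look in a picture, given as the dict that the camera call returned (one of the last four; its "shot" number tells which), for a name from the list of things; names that differ only in an ending like _2 or _b are one class to them, and where a whole thing is asked for, a point or a joint stands for the part that bears it (a point fixed in the world has none). Each returns a list of dicts, best first, with "score" (0 to 1); they miss things now and then, are a little off and sometimes report something else, mostly with a low value. They report only what shows in the picture. A call takes as long as a camera call. They do not tell look-alikes from the thing itself.
- arm.look_for(picture, label): "extent" ([left, top, width, height] in pixels, round what is visible of it).
- arm.pinpoint(picture, label): "at" ([column, row] in pixels: a listed point, or the origin of a listed thing).
The state is a dict: "time": time; "joint_positions": joint angles; "joint_velocities": joint speeds; "joint_torque": joint torques, N m; "tool_pos": TCP position; "tool_rot": TCP orientation; "force": force on the tool from outside, world axes, zero at the start; "ft_torque": the same for the moment, N m; "width": finger opening in mm; "finger_force": force on a finger pad.
Only numpy, scipy, OpenCV 4.12 (cv2) and the standard library are available. Lean on these libraries where they do the work, as an engineer would, in place of code of your own. Each camera call takes 0.05 s, during which the arm holds its last target. There are 200 camera calls.

## Task

Draw the two-pocket sealing die out along its rails with the pull hook until it fetches up against its front bumpers: take the hook by its black grip, swing its bend round through the die's eye bolt until the eye sits in the crown, and pull. The bumpers are clamped at a different place each time, so feel for them: the die is home when a steady pull of 10 to 20 N no longer moves it - hold that pull a moment, and never strain the hook in the eye harder than about 20 N. Then lay the grip down on the bench and leave the hook in the eye; keep the gripper off both dies and their rails, leave the six-pocket die where it is and do not knock the other things about.

Things in the scene. Friction and masses are not known exactly. Their poses are not given: they have to be found in the camera images.
- hook: Loose pull hook, 0.18 kg, lying flat: black plastic grip 90 x 22 x 18 mm (long, wide, thick) with a 12 mm round steel bar bent level to a question mark. Origin: centre of the grip's underside; x along the grip to the bend, z up. Bar axis 6 mm above the underside; it leaves the grip at x = 45 mm and from x = 66 mm swings to the -y side into the bend.
- hook_bend (a point): Centre of the hook's round bend (hook frame 98, 0, 6 mm), axes as the hook's. The bar's centreline runs round it at 24 mm radius, from direction -135 deg (neck) over 0 deg (crown, towards +x) to +90 deg (tip).
- hook_tip (a point): Last point of the bar's centreline (hook frame 98, 24, 6 mm); the round end reaches 6 mm further, pointing along the hook's -x. It enters the eye with the grip lying across the pull, to the left of the eye (hook's x = the eye's -y); a quarter turn about the bend's centre, anticlockwise from above, brings the eye to the crown.
- hook_end (a point): Middle of the butt end of the hook's grip (hook frame -45, 0, 9 mm).
- die_two_eye (a point): Centre of the hole of the eye bolt in the front end of the two-pocket die, 36 mm above the bench: an upright steel ring of 8 mm round bar, hole 15 mm, outside 31 mm. The hole runs along this point's y axis (level, across the rails); x points along the rails towards the die, z up. Hole centre 28 mm in front of the die's face. The bolt is only hand-tight: about its stem (x) the ring leans 10 to 40 deg off upright, top towards -y, unmeasured, and turns stiffly when pushed.
- die_two: The two-pocket die. Origin: middle of the lower edge of its front face, in its stand's frame at y = 0, z = 24 mm and x = -36 to -118 mm at the start. The bumpers (a hard stop) halt it 50 to 82 mm further out, somewhere between x = -118 and -168 mm. It slides with a steady drag of 5 N, plus 20 N per m/s, and stays where left; it can be pushed back as easily. Axes as the stand's. About 1.6 kg.
- die_six_eye (a point): Centre of the hole of the eye bolt in the front end of the six-pocket die, 36 mm above the bench: an upright steel ring of 8 mm round bar, hole 15 mm, outside 31 mm. The hole runs along this point's y axis (level, across the rails); x points along the rails towards the die, z up. Hole centre 28 mm in front of the die's face. The bolt is only hand-tight: about its stem (x) the ring leans 10 to 40 deg off upright, top towards -y, unmeasured, and turns stiffly when pushed.
- stand_a: Fixed stand of the two-pocket die: grey plate 380 x 150 x 8 mm, two rails, on each a clamped bumper block (25 mm high at most). Origin: underside centre; x along the rails, away from the robot. On it the die: aluminium frame 220 (x) x 140 x 25 mm, from 24 to 49 mm high, with two large pockets (about 89 x 112 mm) one behind the other. Stands 230 to 280 mm apart in y; either may be left.
- stand_b: Fixed stand of the six-pocket die: grey plate 380 x 150 x 8 mm, two rails, on each a clamped bumper block (25 mm high at most). Origin: underside centre; x along the rails, away from the robot. On it the die: aluminium frame 220 (x) x 140 x 25 mm, from 24 to 49 mm high, with six small pockets (about 55 x 49 mm) in three rows. Stands 230 to 280 mm apart in y; either may be left.
- food_tray: Loose black open plastic tray 190 x 130 x 45 mm; bystander, origin under its centre.
- clamp_knob: Loose three-armed orange plastic clamp knob, about 108 mm across and 42 mm high with its threaded stud up; bystander, origin under its centre.
- wrench: Loose steel wrench lying flat; bystander.
- screwdriver: Loose screwdriver lying flat; bystander.
- profile_piece: Loose piece of aluminium profile 70 x 20 x 20 mm lying between the two stands; bystander, origin under its centre.
- transformer: Loose black and steel transformer 70 x 84 x 78 mm, 1.1 kg; bystander, origin under its centre.
- tape_roll: Loose cardboard tape roll, 100 mm across, 48 mm high; bystander, origin under its centre.
- oil_can: Loose blue can, 54 mm across, 140 mm high; bystander, origin under its centre.
Not all that is in view belongs to the job. There is more than one size of the hook; the job needs the middle-sized.

How it is judged (in metres and radians):
On the way, in this order (a step that is already met when the one before it is completed fails the run):
1. the hook's bend is through the eye of the two-pocket die, the eye at the crown (distance between hook_bend and die_two_eye between 0.016 and 0.032 m and x of die_two_eye in the frame of hook_bend above 0.016 m and z of die_two_eye in the frame of hook_bend between -0.009 and 0.009 m), for 0.2 s.
2. the die is home: at rest against its bumpers under a pull of the hook of over 9 N (contact force between hook and die_two above 9 N and linear speed of die_two below 0.004 m/s and distance of die_two from where it was at the start of the episode above 0.048 m and distance between hook_bend and die_two_eye between 0.016 and 0.032 m and x of die_two_eye in the frame of hook_bend above 0.01 m and z of die_two_eye in the frame of hook_bend between -0.009 and 0.009 m), for 0.3 s.
At the end, for the whole second after the job is handed in: Die still drawn out (at least 48 mm from where it began); eye centre 16 to 32 mm from the bend's centre, at least 6 mm to its crown side and within 9 mm of the hook's level; middle of the grip's butt end under 22 mm high (on the bench); hook and die at rest (distance of die_two from where it was at the start of the episode above 0.048 m and distance between hook_bend and die_two_eye between 0.016 and 0.032 m and x of die_two_eye in the frame of hook_bend above 0.006 m and z of die_two_eye in the frame of hook_bend between -0.009 and 0.009 m and height (world z) of hook_end below 0.022 m and linear speed of hook below 0.02 m/s and linear speed of die_two below 0.005 m/s); the robot touches nothing.
It fails at once if the hook is forced against the die with more than 22 N (contact force between hook and die_two above 22 N).
It fails at once if the fingers or the arm press on a die or its stand (over 1 N) (contact force between any of the fingers, the arm and stand_a above 1 N or contact force between any of the fingers, the arm and stand_b above 1 N).
It fails at once if the six-pocket die is moved by more than 4 mm (distance of die_six_eye from where it was at the start of the episode above 0.004 m).
It fails at once if a bystander is moved by more than 30 mm (distance of any of food_tray, clamp_knob, wrench, screwdriver, profile_piece, transformer, tape_roll, oil_can from where it was at the start of the episode above 0.03 m).
It also fails if it takes over 64 s, if anything falls off the work surface, if the arm or the gripper's body presses on something with over 40 N, if the wrist force passes 120 N, or if a joint passes its speed limit or range.

## Working session

There is one attempt and no reset: what is moved stays moved. The work goes in short steps, Python scripts to look and compute and a tool call to move; the robot and the scene stay as the last step left them, time stands still between calls to the robot, and variables do not carry over. Pictures are saved under pics/ and viewed, at most 10 in all, crops included, and the job is handed in when it is done.

Besides the shell and the picture viewer there is one more tool, called after ">>>" as name(argument=value, ...) on one line, values as JSON. move_arm: Moves the arm, as the interface text tells. Shifts and turns lie within -1 to 1; 1 stands for 30 cm of shift or 180 degrees of turn. Its arguments: {"type":"object","properties":{"rot":{"type":"array","items":{"type":"array","items":{"type":"number"}}},"travel":{"type":"array","items":{"type":"array","items":{"type":"number"}}},"gripper":{"type":"array","items":{"type":"number"}}},"required":["rot","travel","gripper"]}

```bash
mkdir -p pics; ls
cat > h.py <<'E'
import numpy as np, cv2
from scipy.spatial.transform import Rotation as R
from bench import arm
def camera(f, st=None):
    K=np.array(f["intrinsics"],float)
    if "origin" in f:
        o=np.array(f["origin"],float); q=np.array(f["orientation"],float)
        Rm=q if q.shape==(3,3) else R.from_rotvec(q).as_matrix()
    else:
        T=np.array(f["T_tool_cam"],float); Rt=R.from_rotvec(st["tool_rot"]).as_matrix()
        o=Rt@T[:3,3]+np.array(st["tool_pos"]); Rm=Rt@T[:3,:3]
    return K,o,Rm
def ground(c,uv,z):
    K,o,Rm=c; d=Rm@np.linalg.inv(K)@np.array([uv[0],uv[1],1.])
    return o+d*(z-o[2])/d[2]
def proj(c,p):
    K,o,Rm=c; v=K@(Rm.T@(np.array(p,float)-o)); return v[:2]/v[2]
def save(f,n): cv2.imwrite("pics/"+n, f["pixels"][...,::-1])
E
python3 - <<'E'
from h import *
np.set_printoptions(precision=1,suppress=True)
s=arm.state(); print(s)
for n in ["scene","side","wrist"]:
    f=arm.grab_frame(n); save(f,n+".png"); c=camera(f,s); print(n,f["shot"],c[1],c[2].tolist(), f["intrinsics"][0][0], f.get("orientation"))
    for l,z in [("hook",0),("hook_bend",6),("hook_tip",6),("hook_end",9),("die_two_eye",36),("die_six_eye",36),("stand_a",0),("die_two",24)]:
        for r in arm.pinpoint(f,l)[:4]: print(l,np.array(r["at"]),round(r["score"],2),ground(c,r["at"],z))
a=cv2.imread("pics/scene.png");b=cv2.imread("pics/side.png")
cv2.imwrite("pics/ss.png",cv2.resize(np.vstack([a,b]),None,fx=.78,fy=.78))
E
```

```text
pics
{'time': 0.0, 'joint_positions': array([-0. ,  0.4, -0. ,  1.6,  0. ,  1.1, -0.1]), 'joint_velocities': array([0., 0., 0., 0., 0., 0., 0.]), 'joint_torque': array([  0. , -86.4,   0.7, -43.5,   0. ,   0. ,   0. ]), 'tool_pos': array([624.7,  -0. , 230.7]), 'tool_rot': array([-2.2, -2.2,  0. ]), 'force': array([-0. ,  1. ,  0.2]), 'ft_torque': array([-0. , -0. ,  0.1]), 'finger_force': 0.0, 'width': 85.82164511498974}
scene 1 [1328.7 -183.4  995.4] [[0.22506043619977711, 0.7223464615935337, -0.653883314881843], [0.9743435199042582, -0.16794220787474656, 0.14983364119828269], [-0.001582807046460244, -0.6708285952741257, -0.7416107405400739]] 431.63798657979015 [-2.  -1.6  0.6]
hook [348.2 124.1] 0.77 [204.8 417.    0. ]
hook [305.8 149.4] 0.68 [299.7 226.7   0. ]
hook [301.8 175.7] 0.59 [416.5 176.6   0. ]
hook_bend [381.1 138.4] 0.86 [311.1 496.2   6. ]
hook_bend [318.1 156.1] 0.65 [346.9 254.3   6. ]
hook_bend [274.9 178.5] 0.58 [414.6  87.5   6. ]
hook_bend [231.7 284.8] 0.37 [ 758.3 -118.     6. ]
hook_tip [321.9 155.7] 0.68 [347.9 267.3   6. ]
hook_tip [387.4 131.7] 0.59 [282
[... 1679 characters left out ...]
. ]
wrist 3 [626.3  81.6 374. ] [[0.9999988660813282, 5.529077366083528e-05, -0.0015049182656796504], [-0.0004249050708740451, -0.9483629633927375, -0.3171868678249844], [-0.001444746253420939, 0.31718714760827516, -0.9483618645329361]] 309.72210882546113 None
hook [72.1  4.4] 0.79 [433.1 166.1   0. ]
hook_bend [89.2 99.8] 0.83 [437.9  69.3   6. ]
hook_tip [105.7 102.9] 0.93 [456.2  65.9   6. ]
die_two_eye [253.1 254.6] 0.68 [ 624.6 -112.9   36. ]
die_six_eye [262.8  42.9] 0.74 [634.6 124.4  36. ]
die_six_eye [372.   50.6] 0.28 [743.6 117.3  36. ]
stand_a [372.5  52.6] 0.64 [756.9 119.1   0. ]
stand_a [342.1 245.4] 0.56 [ 744.7 -119.5    0. ]
die_two [274.1 249.6] 0.67 [ 651.3 -112.6   24. ]
```

View pics/scene.png

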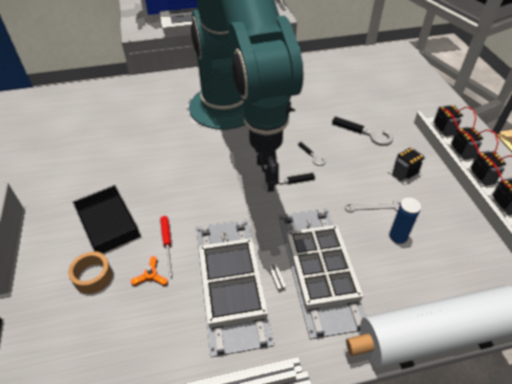

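Taken for the hook (scene picture): a large one with its grip at (348,124) and bend at (381,138), a small one at (306,149), and one with its grip at (302,176) and bend at (275,178), half hidden by the gripper. Measured from butt end to bend centre they come to about 179, 86 and 132 mm. The nominal length is 143 mm, so I choose the third. I'll check it in a wrist crop.

Run:
```python
import cv2,numpy as np
a=cv2.imread("pics/wrist.png")
cv2.imwrite("pics/c1.png",np.hstack([cv2.resize(a[0:160,20:180],(480,480),interpolation=2),cv2.resize(a[215:295,210:260],(300,480),interpolation=2)]))
```

```text
(no output)
```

View pics/c1.png

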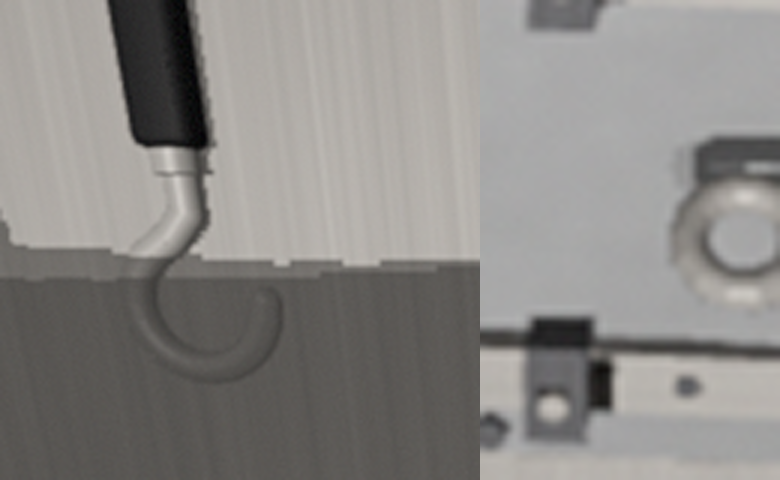

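The crop shows the middle hook: black grip at wrist pixel (72,20), bend centre near (89,98), tip at (109,98) on the +x side. The tip already points the way it has to enter. The ring looks well leaned, so I'll view it from above to measure the lean.

>>> move_arm(rot=[[0, 0, 0], [0, 0, 0], [0, 0, 0], [0, 0, 0], [0, 0, 0], [0, 0, 0], [0, 0, 0], [0, 0, 0]], travel=[[-0.12, 0, 0.05], [-0.25, 0, 0.13], [-0.38, 0, 0.24], [-0.5, -0.01, 0.35], [-0.6, -0.017, 0.43], [-0.64, -0.017, 0.463], [-0.64, -0.017, 0.463], [-0.64, -0.017, 0.463]], gripper=[-1, -1, -1, -1, -1, -1, -1, -1])

```text
time: 2.02
tool_pos: [618.8, -193.6, 90.9]
tool_rot: [-2.223, -2.217, 0.003]
force: [1.0, 0.9, 1.4]
width: 85.6
finger_force: 0.0
```

Run:
```python
from h import *
np.set_printoptions(precision=1,suppress=True)
s=arm.state(); f=arm.grab_frame("wrist"); save(f,"w2.png"); c=camera(f,s); np.save("c2.npy",np.array([c[0],np.tile(c[1],(3,1)),c[2]]))
print(s["tool_pos"],s["tool_rot"],s["force"])
for l,z in [("die_two_eye",36),("die_two",24),("stand_a",0)]:
    for r in arm.pinpoint(f,l)[:2]: print(l,np.array(r["at"]),round(r["score"],2),ground(c,r["at"],z))
u=proj(c,[622,-110,36]).astype(int); print(u)
x0,y0=u-50
cr=f["pixels"][max(y0,0):y0+100,x0:x0+100,::-1]; print(x0,max(y0,0))
cv2.imwrite("pics/c2.png",cv2.resize(cr,None,fx=6,fy=6,interpolation=2))
```

```text
[ 618.8 -193.6   90.9] [-2.2 -2.2  0. ] [1.  0.9 1.4]
die_two_eye [262.4  90.4] 0.69 [ 625.4 -113.2   36. ]
die_two [305.1  92. ] 0.6 [ 653.3 -114.3   24. ]
stand_a [426.4  98.1] 0.87 [ 744.8 -119.1    0. ]
[256  84]
206 34
```

View pics/c2.png

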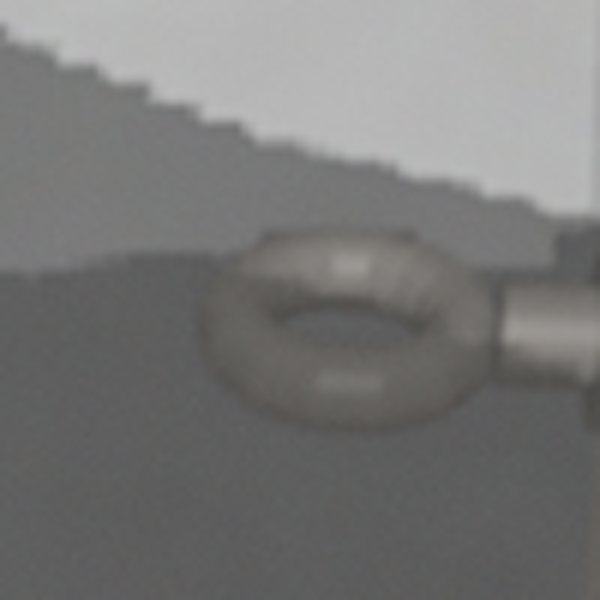

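The ring shows at wrist pixels about 239–289 by 72–106, with its hole at rows 84–92 and the stem axis at row 90. I'll fit the torus lean to that outline.

Run:
```python
from h import *
from scipy.optimize import least_squares
np.set_printoptions(precision=2,suppress=True)
a=np.load("c2.npy"); c=(a[0],a[1][0],a[2])
t,p=np.meshgrid(np.linspace(0,2*np.pi,180),np.linspace(0,2*np.pi,60))
X=((11.5+4*np.cos(p))*np.cos(t)).ravel();Z=((11.5+4*np.cos(p))*np.sin(t)).ravel();Y=(4*np.sin(p)).ravel()
P0=np.stack([X,Y,Z],1)
def im(v):
    P=P0@R.from_euler('x',v[2]).as_matrix().T+np.array([v[0],v[1],36])
    K,o,Rm=c; q=(P-o)@Rm@K.T; return q[:,:2]/q[:,2:]
def ext(v):
    q=im(v); m=np.zeros((384*4,512*4),np.uint8)
    return np.r_[q.min(0),q.max(0)]
b=np.array([239.3,72,289.3,106])
r=least_squares(lambda v:ext(v)-b,[625,-113,.5],diff_step=1e-3)
print(r.x,np.degrees(r.x[2]),r.fun)
for d in range(10,45,5):
    rr=least_squares(lambda v:(ext([v[0],v[1],np.radians(d)])-b),[625,-113],diff_step=1e-3); print(d,rr.x,rr.fun)
# stem axis y from row 89.8 at col 296, z=36
print(ground(c,(296,89.8),36))
```

```text
[ 626.51 -112.06    0.53] 30.14681072591867 [-0.59  0.01  0.59  0.02]
10 [ 626.51 -112.25] [-0.6   6.81  0.6  -6.29]
15 [ 626.51 -112.17] [-0.6   5.02  0.6  -4.68]
20 [ 626.51 -112.11] [-0.6   3.29  0.6  -3.09]
25 [ 626.51 -112.08] [-0.59  1.64  0.59 -1.53]
30 [ 626.51 -112.06] [-0.59  0.06  0.59 -0.03]
35 [ 626.51 -112.06] [-0.58 -1.42  0.58  1.42]
40 [ 626.52 -112.09] [-0.58 -2.81  0.57  2.8 ]
[ 645.81 -112.9    36.  ]
```

>>> move_arm(rot=[[0, 0, 0], [0, 0, 0], [0, 0, 0], [0, 0, 0], [0, 0, 0], [0, 0, 0], [0, 0, 0], [0, 0, 0], [0, 0, 0], [0, 0, 0]], travel=[[0.03, -0.03, -0.09], [0.13, -0.1, -0.17], [0.25, -0.18, -0.25], [0.37, -0.26, -0.32], [0.49, -0.34, -0.36], [0.61, -0.42, -0.36], [0.73, -0.5, -0.36], [0.85, -0.57, -0.36], [0.94, -0.62, -0.36], [0.98, -0.63, -0.36]], gripper=[-1, -1, -1, -1, -1, -1, -1, -1, -1, -1])

```text
time: 3.05
tool_pos: [428.3, 105.9, 201.4]
tool_rot: [2.216, 2.226, 0.002]
force: [1.1, 0.2, 1.1]
width: 85.5
finger_force: 0.0
```

Run:
```python
from h import *
np.set_printoptions(precision=1,suppress=True)
s=arm.state(); f=arm.grab_frame("wrist"); save(f,"w3.png"); c=camera(f,s)
print(s["tool_pos"],s["tool_rot"],s["force"],s["joint_velocities"])
for l,z in [("hook",0),("hook_bend",6),("hook_tip",6),("hook_end",9)]:
    for r in arm.pinpoint(f,l)[:2]: print(l,np.array(r["at"]),round(r["score"],2),ground(c,r["at"],z))
```

```text
[428.3 105.9 201.4] [2.2 2.2 0. ] [1.1 0.2 1.1] [-0.4 -0.  -0.2  0.   0.  -0.  -0.6]
hook [130.3  54.2] 0.82 [303.1 220.3   0. ]
hook [256.6 107.2] 0.69 [432.5 168.5   0. ]
hook_bend [191.9  23.3] 0.85 [368.8 247.7   6. ]
hook_bend [261.1 196.9] 0.56 [438.3  68.4   6. ]
hook_tip [280.8 198. ] 0.88 [461.2  67.1   6. ]
hook_tip [185.2   1. ] 0.73 [363.5 266.7   6. ]
hook_end [261.3  62.4] 0.83 [436.8 212.4   9. ]
hook_end [99.1 63.8] 0.76 [274.  210.4   9. ]
```

View pics/w3.png

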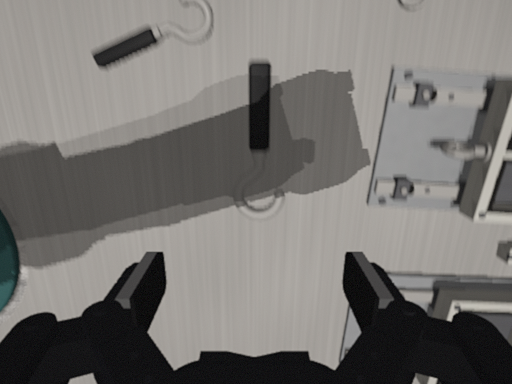

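The wrist view shows the hook's grip from (260,63) to (259,150) and its bend at (260,197), lying along world −y with the tip to +x. I'll go down over the rear half of the grip.

>>> move_arm(rot=[[0, 0, 0], [0, 0, 0], [0, 0, 0], [0, 0, 0], [0, 0, 0], [0, 0, 0], [0, 0, 0], [0, 0, 0], [0, 0, 0], [0, 0, 0]], travel=[[0.1, 0.01, 0.05], [0.2, 0.0187, 0.15], [0.267, 0.0187, 0.26], [0.267, 0.0187, 0.37], [0.267, 0.0187, 0.46], [0.267, 0.0187, 0.54], [0.267, 0.0187, 0.6], [0.267, 0.0187, 0.64], [0.267, 0.0187, 0.651], [0.267, 0.0187, 0.651]], gripper=[-1, -1, -1, -1, -1, -1, -1, -1, -1, -1])

```text
time: 4.13
tool_pos: [436.6, 181.3, 4.5]
tool_rot: [-2.222, -2.22, 0.002]
force: [0.4, 0.5, -0.8]
width: 85.3
finger_force: 0.0
```

```bash
cat > look.py <<'E'
from h import *
import sys
np.set_printoptions(precision=1,suppress=True)
def look(labels,name=None,cams=("wrist",)):
    for n in cams:
        s=arm.state(); f=arm.grab_frame(n); c=camera(f,s)
        if name: save(f,n+name)
        print(n,s["time"],s["tool_pos"],s["tool_rot"],s["force"],s["width"])
        for l,z in labels:
            for r in arm.pinpoint(f,l)[:2]: print(l,np.array(r["at"]),round(r["score"],2),ground(c,r["at"],z))
E
python3 - <<'E'
from look import *
look([("hook",0),("hook_bend",6),("hook_tip",6),("hook_end",9)],"4.png")
E
```

```text
wrist 4.1333 [436.6 181.3   4.5] [-2.2 -2.2  0. ] [ 0.4  0.5 -0.8] 85.34673419656913
hook [247.  273.8] 0.65 [434.1 165.9   0. ]
hook_tip [76.8 77.4] 0.96 [361.9 267.5   6. ]
hook_end [248.5 204. ] 0.75 [435.4 210.5   9. ]
```

>>> move_arm(rot=[[0, 0, 0], [0, 0, 0], [0, 0, 0], [0, 0, 0], [0, 0, 0], [0, 0, 0], [0, 0, 0], [0, 0, 0], [0, 0, 0], [0, 0, 0]], travel=[[0, 0, 0], [0, 0, 0], [0, 0, 0], [0, 0, 0], [0, 0, 0], [0, 0, 0], [0, 0, 0], [0, 0, 0], [0, 0, 0], [0, 0, 0]], gripper=[1, 1, 1, 1, 1, 1, 1, 1, 1, 1])

```text
time: 5.22
tool_pos: [436.6, 182.2, 5.4]
tool_rot: [2.221, 2.221, 0.0]
force: [-2.6, -1.4, 9.2]
width: 20.5
finger_force: 59.2
```

```bash
cat > plan.py <<'E'
from h import *
import json,os
def load():
    if os.path.exists("cmd.json"):
        d=json.load(open("cmd.json")); return np.array(d["p"]),np.array(d["R"])
    return np.array([624.981,.003,231.26]),R.from_rotvec(np.pi*np.array([1,1,0])/2**.5).as_matrix()
def rec(travel,rot=(0,0,0)):
    p,M=load(); p=p+M@(300*np.array(travel)); M=M@R.from_rotvec(np.pi*np.array(rot)).as_matrix()
    json.dump(dict(p=p.tolist(),R=M.tolist()),open("cmd.json","w"))
OFF=np.array([-113.5,0,-.6])   # bend centre in tool frame
def hookR(psi,tau,phi=0):
    """tool R: rails' yaw psi, tilt tau about ex, swing phi about hook z (deg)"""
    A=R.from_euler('z',psi,degrees=True)*R.from_euler('x',tau,degrees=True)*R.from_euler('z',phi,degrees=True)
    A=A.as_matrix() # columns: ex', h', n'
    return np.stack([A[:,1],A[:,0],-A[:,2]],1)
def go(B,M,bias=(0,0,0)):
    """travel, rot for bend centre at B with tool orientation M"""
    p,M0=load(); q=np.array(B)-M@OFF-np.array(bias)
    return M0.T@(q-p)/300, R.from_matrix(M0.T@M).as_rotvec()/np.pi
E
python3 - <<'E'
from plan import *
rec((-.64,-.017,.463));rec((.98,-.63,-.36));rec((.267,.0187,.651)); p,M=load(); print(p,arm.state()["tool_pos"])
a=np.load("c2.npy")
s0=dict(tool_pos=[624.7,0,230.7],tool_rot=np.pi*np.array([1,1,0])/2**.5)
f=arm.grab_frame("wrist"); c=camera(f,s0)
for n,uv,z in [("b1",(218,268),25),("b2",(229,288),25),("pad",(232,276),20),("upper",(229,219),25)]: print(n,ground(c,uv,z))
from look import look
look([("hook_bend",6),("hook_tip",6),("hook_end",9)],None,("scene","side"))
E
```

```text
[436.491 182.103   5.06 ] [436.5611333  182.15190409   5.36052795]
b1 [ 579.41204534 -138.83891026   25.        ]
b2 [ 592.86008105 -169.29845461   25.        ]
pad [ 596.84636271 -154.18257194   20.        ]
upper [595.44400683 -69.95207404  25.        ]
scene 5.2667 [436.6 182.1   5.4] [2.2 2.2 0. ] [-2.  -0.2  8.8] 20.343023183260286
hook_bend [382.1 135.6] 0.97 [298.  505.8   6. ]
hook_bend [272.8 182.9] 0.65 [431.7  76.2   6. ]
hook_tip [276.5 189.3] 0.8 [460.7  80.6   6. ]
hook_tip [384.9 132.2] 0.61 [283.2 523.    6. ]
hook_end [332.2 119.3] 0.77 [175.9 365.    9. ]
hook_end [313.  175.8] 0.61 [433.3 208.    9. ]
side 5.4667 [436.6 182.2   5.3] [2.2 2.2 0. ] [-1.9 -1.6  9. ] 20.48082820663312
hook_bend [239.4 295.8] 0.95 [314.8 494.3   6. ]
hook_bend [272.7 207.8] 0.71 [432.8  73.6   6. ]
hook_tip [248.  306.6] 0.6 [272.3 516.3   6. ]
hook_tip [270.4 204.2] 0.56 [450.5  58.8   6. ]
hook_end [296.5 284.1] 0.78 [190.1 370.3   9. ]
hook_end [253.3 227.5] 0.68 [435.2 209.2   9. ]
```

>>> move_arm(rot=[[0, 0, 0], [0, 0, 0], [0, 0, 0], [0, 0, 0], [0, 0, 0], [0, 0, 0], [0, 0, 0]], travel=[[0, 0, -0.02], [0, 0, -0.06], [0, 0, -0.12], [0, 0, -0.18], [0, 0, -0.2], [0, 0, -0.2], [0, 0, -0.2]], gripper=[1, 1, 1, 1, 1, 1, 1])

```text
time: 6.25
tool_pos: [436.5, 182.0, 64.8]
tool_rot: [2.221, 2.221, 0.0]
force: [-0.0, 0.4, -2.6]
width: 20.3
finger_force: 58.8
```

Run:
```python
from plan import *
rec((0,0,-.2)); p,M=load(); s=arm.state(); print(p,s["tool_pos"],s["force"])
from look import look
look([("hook_bend",66),("hook_tip",66),("hook_end",69)],None,("scene","side"))
```

```text
[436.491 182.103  65.06 ] [436.45873699 182.01979816  64.84471738] [-0.04048969  0.41780991 -2.55538642]
scene 6.25 [436.5 182.   64.8] [2.2 2.2 0. ] [-0.   0.4 -2.6] 20.319969234326372
hook_bend [276.2 167.5] 0.59 [425.7  86.8  66. ]
hook_bend [379.6 138.2] 0.56 [370.7 450.7  66. ]
hook_tip [383.8 133.4] 0.62 [351.5 474.1  66. ]
hook_tip [322.6 155.8] 0.59 [408.3 242.   66. ]
hook_end [335.5 118.5] 0.94 [244.5 344.1  69. ]
hook_end [318. 161.] 0.57 [430.3 219.1  69. ]
side 6.45 [436.  181.9  64.2] [-2.2 -2.2  0. ] [-0.2 -0.4 -1. ] 20.370730583935114
hook_bend [238.3 299.2] 0.83 [281.8 552.2  66. ]
hook_bend [263.6 244.7] 0.72 [331.2 323.7  66. ]
hook_tip [246.2 304.1] 0.86 [254.2 556.1  66. ]
hook_tip [270.  191.7] 0.7 [451.   64.5  66. ]
hook_end [296.3 282.4] 0.93 [171.3 417.8  69. ]
hook_end [253.1 216.2] 0.61 [429.6 221.   69. ]
```

Run:
```python
from plan import *
s=arm.state(); f=arm.grab_frame("wrist"); save(f,"w5.png"); c=camera(f,s)
for l,z in [("hook_end",68.8),("hook",59.8)]:
    for r in arm.pinpoint(f,l)[:3]: print(l,r["at"],r["score"],ground(c,r["at"],z)-s["tool_pos"])
g=arm.grab_frame("scene"); h=arm.grab_frame("side")
print(proj(camera(g),[436.5,68.5,66]),proj(camera(h),[436.5,68.5,66]))
out=[cv2.resize(f["pixels"][180:330,190:310],(320,400),interpolation=2)]
for k,q in ((g,[436.5,120,66]),(h,[436.5,120,66])):
    u,v=proj(camera(k),q).astype(int); out.append(cv2.resize(k["pixels"][v-40:v+40,u-24:u+24],(240,400),interpolation=2)); print(u-24,v-40)
cv2.imwrite("pics/c5.png",np.hstack(out)[...,::-1])
```

```text
hook_end [255.8, 202.8] 0.97 [ 2.28153138 29.5781711   4.10332198]
hook_end [9.5, 169.8] 0.8 [-111.83698039   45.89110025    4.10332198]
hook [252.1, 272.5] 0.94 [  0.34620429 -14.8905022   -4.89667802]
hook [54.3, 156.3] 0.64 [-95.67354415  50.33698481  -4.89667802]
[271.27427111 170.88959809] [273.00269565 193.46504006]
263 128
242 160
```

View pics/c5.png

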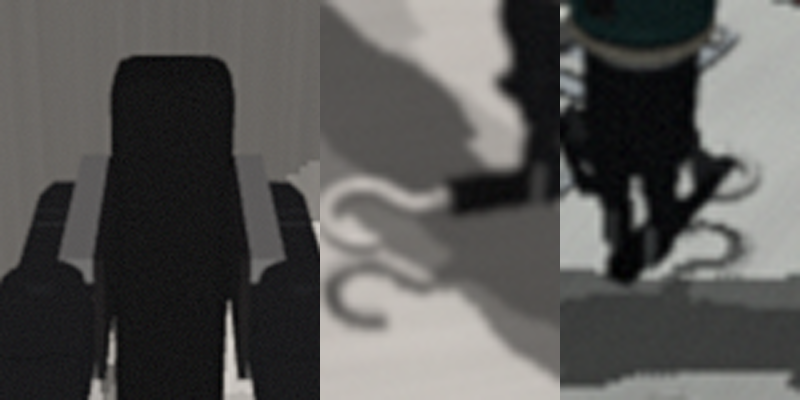

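The hook sits firmly in the hand. In the scene crop its bend is at about (272,171) against the (271,171) I predicted, and the butt end agrees with the value from before the lift. Next I'll plan the entry.

```bash
cat >> plan.py <<'E'
E=np.array([626.5,-112.3,36.]); PSI=-3.; TAU=6.
def entry(s,dz=0,dx=0):
    M=hookR(PSI,TAU); ex,h=M[:,1],M[:,0]
    return E-24*ex-s*h+np.array([0,0,dz])+dx*ex, M
E
python3 - <<'E'
from plan import *
np.set_printoptions(precision=4,suppress=True)
for s,dz in ((22,40),(22,.7),(0,.7)): print(*go(*entry(s,dz)))
E
```

```text
[-0.674   0.5694 -0.0664] [-0.0009  0.0333  0.0167]
[-0.674   0.5694  0.0646] [-0.0009  0.0333  0.0167]
[-0.6012  0.5732  0.057 ] [-0.0009  0.0333  0.0167]
```

>>> move_arm(rot=[[0, 0, 0], [0, 0.005, 0.003], [0, 0.01, 0.006], [0, 0.015, 0.009], [0, 0.02, 0.012], [0, 0.025, 0.014], [0, 0.03, 0.016], [-0.0009, 0.0333, 0.0167], [-0.0009, 0.0333, 0.0167], [-0.0009, 0.0333, 0.0167]], travel=[[-0.06, 0.03, -0.03], [-0.16, 0.11, -0.0664], [-0.26, 0.2, -0.0664], [-0.36, 0.29, -0.0664], [-0.46, 0.38, -0.0664], [-0.56, 0.46, -0.0664], [-0.63, 0.53, -0.0664], [-0.674, 0.5694, -0.0664], [-0.674, 0.5694, -0.0664], [-0.674, 0.5694, -0.0664]], gripper=[1, 1, 1, 1, 1, 1, 1, 1, 1, 1])

```text
time: 7.73
tool_pos: [607.4, -21.3, 84.5]
tool_rot: [-2.227, -2.109, -0.116]
force: [-0.3, 0.9, -1.3]
width: 20.5
finger_force: 59.0
```

```bash
cat > chk.py <<'E'
from plan import *
np.set_printoptions(precision=2,suppress=True)
def chk(pic=None):
    s=arm.state(); p,M=load(); Mm=R.from_rotvec(s["tool_rot"]).as_matrix()
    B=np.array(s["tool_pos"])+Mm@OFF
    print("t",s["time"],"cmd-meas",p-s["tool_pos"],"rot err deg",np.degrees(R.from_matrix(M.T@Mm).as_rotvec()),"B",B,"tip",B+24*Mm[:,1],"F",s["force"],"w",s["width"])
    return s,Mm,B
E
python3 - <<'E'
from chk import *
rec((-.674,.5694,-.0664),(-.0009,.0333,.0167)); s,Mm,B=chk()
tip=B+24*Mm[:,1]
out=[]
for n in ("scene","side"):
    f=arm.grab_frame(n); c=camera(f)
    for l,q in (("hook_tip",tip),("hook_bend",B),("die_two_eye",E)):
        print(n,l,"pred",proj(c,q),[(np.array(r["at"]),round(r["score"],2)) for r in arm.pinpoint(f,l)[:2]])
    u,v=proj(c,(B+E)/2).astype(int); print(u-25,v-25); out.append(cv2.resize(f["pixels"][v-25:v+25,u-25:u+25],(400,400),interpolation=2))
cv2.imwrite("pics/c6.png",np.hstack(out)[...,::-1])
E
```

```text
t 7.7333 cmd-meas [-0.05  1.19  0.49] rot err deg [ 0.03 -0.01  0.12] B [ 601.2  -134.06   73.24] tip [ 625.16 -135.37   73.23] F [-0.26  0.94 -1.34] w 20.479827354104994
scene hook_tip pred [214.81 230.13] [(array([382.9, 131. ]), 0.96), (array([218.1, 230.6]), 0.75)]
scene hook_bend pred [213.85 223.12] [(array([218.9, 221.6]), 0.87), (array([379.9, 137.7]), 0.78)]
scene die_two_eye pred [224.21 237.21] [(array([215.8, 219.9]), 0.4)]
194 205
side hook_tip pred [256.12 152.56] [(array([241.6, 307.3]), 0.98), (array([256.5, 153.1]), 0.65)]
side hook_bend pred [261.11 154.31] [(array([240.3, 297.9]), 0.8), (array([264.5, 242.2]), 0.72)]
side die_two_eye pred [252.86 162.88] [(array([255.8, 163.6]), 0.71), (array([242. , 167.1]), 0.64)]
231 133
```

View pics/c6.png

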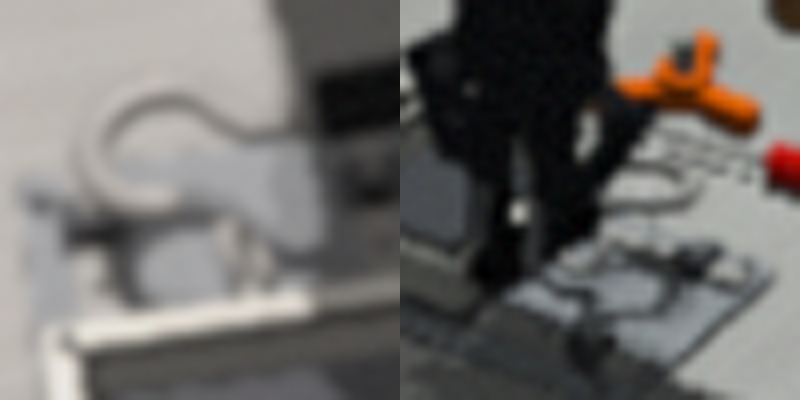

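The scene crop shows the tip end at (216.5,229.4) and the ring at (224.6,236.3), both within 1 px of prediction. So the alignment holds, and I'll descend beside the ring.

Run:
```python
from plan import *
np.set_printoptions(precision=4,suppress=True)
for s,dz in ((22,12),(22,.7),(12,.7),(0,.7)): print(*go(*entry(s,dz),bias=(0,-.5,-.5)))
```

```text
[-0.008  -0.0001  0.0914] [ 0.  0. -0.]
[-0.0119 -0.0001  0.1288] [ 0.  0. -0.]
[ 0.0214 -0.0001  0.1288] [ 0.  0. -0.]
[ 0.0614 -0.0001  0.1288] [ 0.  0. -0.]
```

>>> move_arm(rot=[[0, 0, 0], [0, 0, 0], [0, 0, 0], [0, 0, 0], [0, 0, 0], [0, 0, 0], [0, 0, 0]], travel=[[-0.004, 0, 0.04], [-0.008, 0, 0.085], [-0.011, 0, 0.115], [-0.012, 0, 0.125], [-0.012, 0, 0.129], [-0.012, 0, 0.129], [-0.012, 0, 0.129]], gripper=[1, 1, 1, 1, 1, 1, 1])

```text
time: 8.72
tool_pos: [607.5, -19.6, 46.3]
tool_rot: [-2.225, -2.111, -0.117]
force: [-0.3, -0.9, -1.7]
width: 20.5
finger_force: 59.0
```

Run:
```python
from chk import *
rec((-.012,0,.129)); s,Mm,B=chk()
for q in (12,4,0): print(go(*entry(q,.7),bias=(0,-.5,-.5))[0])
f=arm.grab_frame("wrist"); c=camera(f,s); print("eye pred",proj(c,E),"tip",proj(c,B+24*Mm[:,1])); save(f,"w7.png")
```

```text
t 8.7167 cmd-meas [-0.19 -0.   -0.2 ] rot err deg [-0.01 -0.   -0.  ] B [ 601.6  -132.42   35.06] tip [ 625.57 -133.68   35.07] F [-0.29 -0.89 -1.69] w 20.48179561365805
[ 0.03 -0.   -0.  ]
[ 0.06 -0.   -0.  ]
[ 0.07 -0.   -0.  ]
eye pred [290.27 384.61] tip [289.57 411.7 ]
```

>>> move_arm(rot=[[0, 0, 0], [0, 0, 0], [0, 0, 0], [0, 0, 0], [0, 0, 0], [0, 0, 0], [0, 0, 0]], travel=[[0.01, 0, 0.002], [0.015, 0, 0.002], [0.02, 0, 0.002], [0.025, 0, 0.002], [0.03, 0, 0.002], [0.033, 0, 0.002], [0.033, 0, 0.002]], gripper=[1, 1, 1, 1, 1, 1, 1])

```text
time: 9.35
tool_pos: [607.9, -9.5, 46.6]
tool_rot: [-2.225, -2.112, -0.117]
force: [0.3, 0.6, -2.1]
width: 20.7
finger_force: 59.0
```

>>> move_arm(rot=[[0, 0, 0], [0, 0, 0], [0, 0, 0], [0, 0, 0], [0, 0, 0], [0, 0, 0], [0, 0, 0], [0, 0, 0]], travel=[[0.004, 0, 0], [0.008, 0, 0], [0.012, 0, 0], [0.016, 0, 0], [0.02, 0, 0], [0.024, 0, 0], [0.024, 0, 0], [0.024, 0, 0]], gripper=[1, 1, 1, 1, 1, 1, 1, 1])

```text
time: 10.02
tool_pos: [608.2, -2.5, 47.3]
tool_rot: [-2.225, -2.111, -0.117]
force: [0.4, -0.5, -2.2]
width: 20.4
finger_force: 59.0
```

Run:
```python
from chk import *
rec((.033,0,.002)); rec((.024,0,0)); s,Mm,B=chk()
print("s", (E-B)@Mm[:,0], "z", (E-B)@-Mm[:,2], "x",(E-B)@Mm[:,1])
```

```text
t 10.0167 cmd-meas [ 0.   -0.07 -0.03] rot err deg [ 0.   -0.   -0.01] B [ 602.32 -115.31   36.08] tip [ 626.28 -116.57   36.08] F [ 0.38 -0.48 -2.18] w 20.353466801642053
s 4.24137681661038 z -0.5268724994141102 x 23.991750796759753
```

>>> move_arm(rot=[[0, 0, 0], [0, 0, 0], [0, 0, 0], [0, 0, 0], [0, 0, 0], [0, 0, 0]], travel=[[0.004, 0, 0], [0.008, 0, 0], [0.012, 0, 0], [0.016, 0, 0], [0.018, 0, 0], [0.018, 0, 0]], gripper=[1, 1, 1, 1, 1, 1])

```text
time: 10.52
tool_pos: [608.5, 3.0, 47.9]
tool_rot: [-2.225, -2.111, -0.117]
force: [-0.1, 0.7, -2.0]
width: 20.7
finger_force: 59.0
```

Run:
```python
from chk import *
rec((.018,0,0)); s,Mm,B=chk()
print("s", (E-B)@Mm[:,0], "z", (E-B)@-Mm[:,2], "x",(E-B)@Mm[:,1])
out=[]
for n in ("scene","side"):
    f=arm.grab_frame(n); c=camera(f); print(n,"eye",proj(c,E),"tip",proj(c,B+24*Mm[:,1]))
    u,v=proj(c,(B+E)/2).astype(int); print(u-25,v-25); out.append(cv2.resize(f["pixels"][v-25:v+25,u-25:u+25],(400,400),interpolation=2))
cv2.imwrite("pics/c8.png",np.hstack(out)[...,::-1])
for ph in (7,30,60,90):
    M=hookR(PSI,TAU,ph); print(ph,*go(B,M))
```

```text
t 10.5167 cmd-meas [ 0.   -0.2  -0.02] rot err deg [ 0.01  0.   -0.01] B [ 602.61 -109.81   36.62] tip [ 626.57 -111.06   36.62] F [-0.1   0.67 -1.96] w 20.65022981786338
s -1.2957116714544412 z -0.49156238975967365 x 23.990766113544964
scene eye [224.21 237.21] tip [224.65 237.01]
198 208
side eye [252.86 162.88] tip [252.69 162.89]
230 138
7 [-0.   -0.05 -0.  ] [ 0.    0.   -0.04]
30 [-0.05 -0.19 -0.  ] [ 0.    0.   -0.17]
60 [-0.19 -0.33 -0.  ] [ 0.    0.   -0.33]
90 [-0.38 -0.38 -0.  ] [ 0.   0.  -0.5]
```

View pics/c8.png

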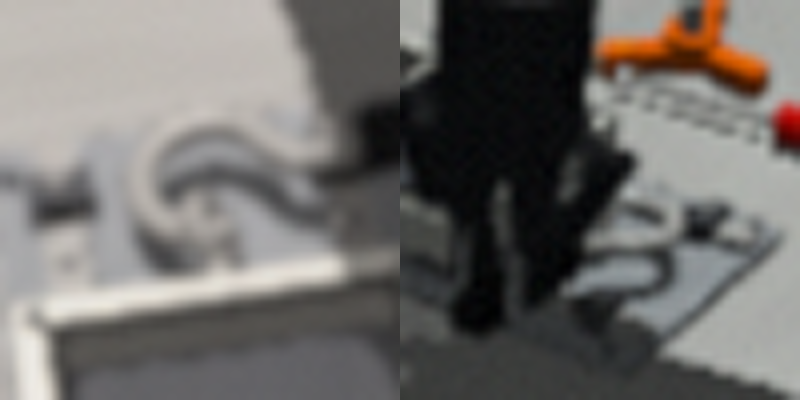

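The scene crop shows the tip meeting the ring at crop (205,215). The computed tip is within 1.5 mm of the eye centre and no force has built up, so it is in the hole. I'll start the swing in 30° portions.

>>> move_arm(rot=[[0, 0, -0.0167], [0, 0, -0.0333], [0, 0, -0.05], [0, 0, -0.0667], [0, 0, -0.0833], [0, 0, -0.1], [0, 0, -0.1167], [0, 0, -0.1333], [0, 0, -0.15], [0, 0, -0.1667]], travel=[[-0.0005, -0.0198, 0], [-0.0021, -0.0395, 0], [-0.0047, -0.0592, 0], [-0.0083, -0.0787, 0], [-0.0129, -0.0979, 0], [-0.0185, -0.1169, 0], [-0.0251, -0.1356, 0], [-0.0327, -0.1539, 0], [-0.0412, -0.1717, 0], [-0.0507, -0.1892, 0]], gripper=[1, 1, 1, 1, 1, 1, 1, 1, 1, 1])

```text
time: 11.45
tool_pos: [550.8, -9.6, 46.3]
tool_rot: [-1.611, -2.635, -0.142]
force: [-0.1, -0.8, -1.9]
width: 20.7
finger_force: 59.1
```

```bash
cat >> chk.py <<'E'
def rel():
    s,Mm,B=chk(); d=E-B; print("eye in hook: x %.1f y %.1f z %.1f"%(-d@Mm[:,0],d@Mm[:,1],-d@Mm[:,2]))
    return s,Mm,B
E
python3 - <<'E'
from chk import *
rec((-.0507,-.1892,0),(0,0,-.1667)); rel()
E
```

```text
t 11.45 cmd-meas [ 0.26  0.26 -0.05] rot err deg [ 0.   -0.01 -0.14] B [ 602.57 -110.15   36.69] tip [623.93 -99.27  37.95] F [-0.09 -0.77 -1.93] w 20.687378216198223
eye in hook: x 12.9 y 20.3 z -0.6
```

>>> move_arm(rot=[[0, 0, -0.0167], [0, 0, -0.0333], [0, 0, -0.05], [0, 0, -0.0667], [0, 0, -0.0833], [0, 0, -0.1], [0, 0, -0.1167], [0, 0, -0.1333], [0, 0, -0.15], [0, 0, -0.1667]], travel=[[-0.0005, -0.0198, 0], [-0.0021, -0.0395, 0], [-0.0047, -0.0592, 0], [-0.0083, -0.0787, 0], [-0.0129, -0.0979, 0], [-0.0185, -0.1169, 0], [-0.0251, -0.1356, 0], [-0.0327, -0.1539, 0], [-0.0412, -0.1717, 0], [-0.0507, -0.1892, 0]], gripper=[1, 1, 1, 1, 1, 1, 1, 1, 1, 1])

```text
time: 12.28
tool_pos: [507.0, -49.0, 41.9]
tool_rot: [-0.881, -2.986, -0.158]
force: [-1.0, -1.2, -0.4]
width: 20.6
finger_force: 59.1
```

Run:
```python
from chk import *
rec((-.0507,-.1892,0),(0,0,-.1667)); rel()
```

```text
t 12.2833 cmd-meas [0.38 0.51 0.  ] rot err deg [ 0.03  0.01 -0.12] B [ 602.34 -110.32   36.62] tip [615.37 -90.27  38.78] F [-0.99 -1.25 -0.42] w 20.633798142369354
eye in hook: x 21.4 y 11.4 z -0.5
```

>>> move_arm(rot=[[0, 0, -0.0167], [0, 0, -0.0333], [0, 0, -0.05], [0, 0, -0.0667], [0, 0, -0.0833], [0, 0, -0.1], [0, 0, -0.1167], [0, 0, -0.1333], [0, 0, -0.15], [0, 0, -0.1667]], travel=[[-0.0005, -0.0198, 0], [-0.0021, -0.0395, 0], [-0.0047, -0.0592, 0], [-0.0083, -0.0787, 0], [-0.0129, -0.0979, 0], [-0.0185, -0.1169, 0], [-0.0251, -0.1356, 0], [-0.0327, -0.1539, 0], [-0.0412, -0.1717, 0], [-0.0507, -0.1892, 0]], gripper=[1, 1, 1, 1, 1, 1, 1, 1, 1, 1])

```text
time: 13.12
tool_pos: [488.5, -105.1, 35.9]
tool_rot: [0.08, 3.135, 0.163]
force: [-3.8, -3.1, -1.0]
width: 20.6
finger_force: 59.4
```

Run:
```python
from chk import *
rec((-.0507,-.1892,0),(0,0,-.1667)); rel()
f=arm.grab_frame("wrist"); s=arm.state(); c=camera(f,s); print(proj(c,E))
```

```text
t 13.1167 cmd-meas [0.75 1.05 0.15] rot err deg [ 0.04  0.07 -0.07] B [ 601.85 -110.91   36.34] tip [603.07 -87.07  38.83] F [-3.82 -3.15 -1.02] w 20.563463367382546
eye in hook: x 24.7 y -0.2 z -0.3
[254.65 436.99]
```

The eye is at the crown. A light side load shows, about 4 N, so I'll relieve it by easing 2 mm towards the pull and 1.5 mm to the right.

>>> move_arm(rot=[[0, 0, 0], [0, 0, 0], [0, 0, 0], [0, 0, 0], [0, 0, 0]], travel=[[0.003, -0.002, 0], [0.0067, -0.005, 0], [0.0067, -0.005, 0], [0.0067, -0.005, 0], [0.0067, -0.005, 0]], gripper=[1, 1, 1, 1, 1])

```text
time: 13.58
tool_pos: [487.3, -105.1, 36.0]
tool_rot: [0.082, 3.133, 0.164]
force: [0.4, 0.2, -1.9]
width: 20.4
finger_force: 59.1
```

Run:
```python
from chk import *
rec((.0067,-.005,0)); s,M,B=rel(); print(M)
```

```text
t 13.5833 cmd-meas [-0.11 -0.26 -0.11] rot err deg [ 0. -0. -0.] B [ 600.61 -111.12   36.57] tip [601.85 -87.29  39.07] F [ 0.42  0.22 -1.91] w 20.39495669887217
eye in hook: x 25.9 y 0.1 z -0.6
[[-1.    0.05  0.01]
 [ 0.05  0.99  0.1 ]
 [-0.    0.1  -0.99]]
```

>>> move_arm(rot=[[0, 0, 0], [0, 0, 0], [0, 0, 0], [0, 0, 0], [0, 0, 0], [0, 0, 0], [0, 0, 0], [0, 0, 0], [0, 0, 0], [0, 0, 0]], travel=[[0.004, 0, 0], [0.008, 0, 0], [0.012, 0, 0], [0.018, 0, 0], [0.026, 0, 0], [0.034, 0, 0], [0.042, 0, 0], [0.05, 0, 0], [0.058, 0, 0], [0.066, 0, 0]], gripper=[1, 1, 1, 1, 1, 1, 1, 1, 1, 1])

```text
time: 14.42
tool_pos: [468.2, -104.4, 36.2]
tool_rot: [0.082, 3.132, 0.164]
force: [4.8, -0.0, -2.4]
width: 20.0
finger_force: 59.0
```

Run:
```python
from chk import *
rec((.066,0,0)); s,M,B=rel()
from look import look
look([("die_two",24),("die_two_eye",36)],None,("scene","side"))
```

```text
t 14.4167 cmd-meas [-0.77  0.   -0.36] rot err deg [ 0.01 -0.11 -0.01] B [ 581.5  -110.36   37.03] tip [582.74 -86.53  39.53] F [ 4.79 -0.01 -2.37] w 19.964915350059954
eye in hook: x 45.0 y 0.3 z -1.2
scene 14.4167 [ 468.2 -104.4   36.2] [0.1 3.1 0.2] [ 4.8 -0.  -2.4] 19.964915350059954
die_two [229.2 242.1] 0.67 [ 637.1 -101.    24. ]
die_two_eye [222.2 231.4] 0.77 [ 605.7 -114.2   36. ]
side 14.5667 [ 467.6 -104.3   36. ] [0.1 3.1 0.2] [ 2.9  0.2 -1. ] 20.454558258640898
die_two [254.  164.1] 0.67 [ 627.4 -123.2   24. ]
die_two_eye [254.5 167.7] 0.93 [602.6 -84.7  36. ]
die_two_eye [190.  281.1] 0.27 [454.6 542.5  36. ]
```

>>> move_arm(rot=[[0, 0, 0], [0, 0, 0], [0, 0, 0], [0, 0, 0], [0, 0, 0], [0, 0, 0], [0, 0, 0], [0, 0, 0], [0, 0, 0], [0, 0, 0]], travel=[[0.01, 0, 0], [0.022, 0, 0], [0.034, 0, 0], [0.046, 0, 0], [0.058, 0, 0], [0.068, 0, 0], [0.077, 0, 0], [0.084, 0, 0], [0.089, 0, 0], [0.092, 0, 0]], gripper=[1, 1, 1, 1, 1, 1, 1, 1, 1, 1])

```text
time: 15.55
tool_pos: [440.1, -103.0, 36.0]
tool_rot: [0.082, 3.133, 0.164]
force: [5.0, -0.5, -1.1]
width: 20.1
finger_force: 59.1
```

Run:
```python
from chk import *
rec((.092,0,0)); s,M,B=rel()
f=arm.grab_frame("wrist"); save(f,"w9.png"); c=camera(f,s)
for l,z in (("die_two",24),("die_two_eye",36)):
  print(l,[(r["at"],r["score"],ground(c,r["at"],z)) for r in arm.pinpoint(f,l)[:1]])
```

```text
t 15.55 cmd-meas [-0.31  0.07 -0.16] rot err deg [ 0.01 -0.04  0.  ] B [ 553.48 -109.     36.69] tip [554.72 -85.16  39.2 ] F [ 5.03 -0.52 -1.14] w 20.109658600447048
eye in hook: x 73.1 y 0.4 z -0.8
die_two []
die_two_eye []
```

View pics/w9.png

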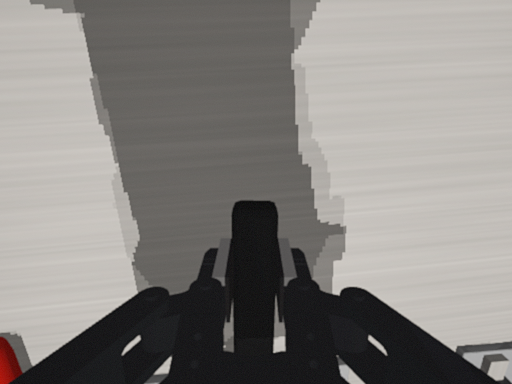

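>>> move_arm(rot=[[0, 0, 0], [0, 0, 0], [0, 0, 0], [0, 0, 0], [0, 0, 0]], travel=[[0.002, 0, 0], [0.004, 0, 0], [0.006, 0, 0], [0.008, 0, 0], [0.009, 0, 0]], gripper=[1, 1, 1, 1, 1])

```text
time: 16.12
tool_pos: [437.3, -102.8, 35.9]
tool_rot: [0.082, 3.133, 0.164]
force: [4.9, -1.2, -1.7]
width: 20.4
finger_force: 59.1
```

>>> move_arm(rot=[[0, 0, 0], [0, 0, 0], [0, 0, 0], [0, 0, 0]], travel=[[0.001, 0, 0], [0.002, 0, 0], [0.003, 0, 0], [0.003, 0, 0]], gripper=[1, 1, 1, 1])

```text
time: 16.45
tool_pos: [436.4, -102.8, 35.9]
tool_rot: [0.082, 3.133, 0.164]
force: [5.4, -0.2, -1.3]
width: 20.2
finger_force: 59.1
```

>>> move_arm(rot=[[0, 0, 0], [0, 0, 0], [0, 0, 0], [0, 0, 0]], travel=[[0.001, 0, 0], [0.002, 0, 0], [0.003, 0, 0], [0.003, 0, 0]], gripper=[1, 1, 1, 1])

```text
time: 16.78
tool_pos: [435.4, -102.7, 35.9]
tool_rot: [0.082, 3.133, 0.164]
force: [4.2, -1.0, -1.7]
width: 20.6
finger_force: 59.1
```

>>> move_arm(rot=[[0, 0, 0], [0, 0, 0], [0, 0, 0], [0, 0, 0]], travel=[[0.001, 0, 0], [0.002, 0, 0], [0.003, 0, 0], [0.003, 0, 0]], gripper=[1, 1, 1, 1])

```text
time: 17.12
tool_pos: [434.5, -102.7, 35.9]
tool_rot: [0.082, 3.133, 0.164]
force: [5.0, -0.5, -1.1]
width: 20.1
finger_force: 59.1
```

>>> move_arm(rot=[[0, 0, 0], [0, 0, 0], [0, 0, 0], [0, 0, 0]], travel=[[0.001, 0, 0], [0.002, 0, 0], [0.003, 0, 0], [0.003, 0, 0]], gripper=[1, 1, 1, 1])

```text
time: 17.45
tool_pos: [433.5, -102.6, 35.9]
tool_rot: [0.082, 3.133, 0.164]
force: [5.5, 0.4, -1.2]
width: 20.6
finger_force: 59.1
```

Run:
```python
from chk import *
rec((.009,0,0))
for i in range(4): rec((.003,0,0))
s,M,B=rel()
f=arm.grab_frame("scene"); c=camera(f); u,v=proj(c,[590,-115,30]).astype(int); print(u,v)
for x in (580,590,600,610): print(x,(proj(c,[x-2.5,-160,25])-[u-35,v-30])*10)
cv2.imwrite("pics/c10.png",cv2.resize(f["pixels"][v-30:v+25,u-35:u+35],None,fx=10,fy=10,interpolation=2)[...,::-1])
```

```text
t 17.45 cmd-meas [-0.01  0.01 -0.03] rot err deg [ 0.  0. -0.] B [ 546.89 -108.6    36.48] tip [548.13 -84.76  38.98] F [ 5.53  0.43 -1.23] w 20.62528218646052
eye in hook: x 79.7 y 0.4 z -0.5
221 228
580 [186.43 308.6 ]
590 [191.69 336.42]
600 [197.   364.55]
610 [202.38 392.98]
```

View pics/c10.png

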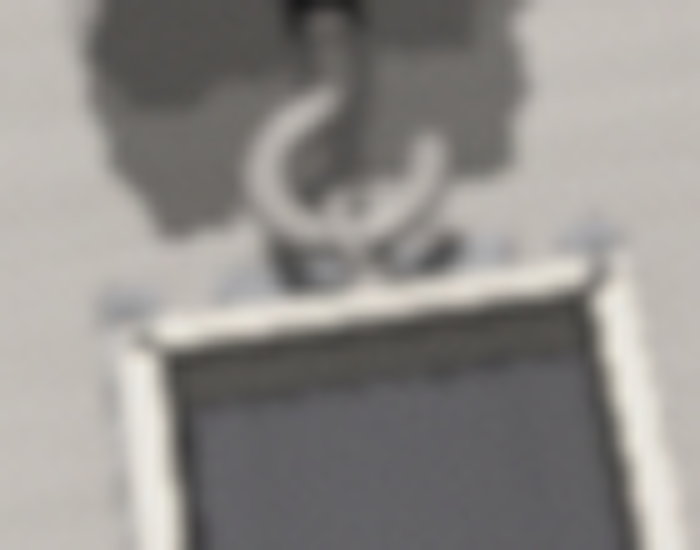

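The crop shows the crown through the ring at about (350,205). The bumpers are hidden under the die's front edge, so I'll go on feeling in small steps.

>>> move_arm(rot=[[0, 0, 0], [0, 0, 0], [0, 0, 0]], travel=[[0.001, 0, 0], [0.002, 0, 0], [0.0025, 0, 0]], gripper=[1, 1, 1])

```text
time: 17.75
tool_pos: [432.8, -102.6, 35.9]
tool_rot: [0.082, 3.133, 0.164]
force: [5.1, -1.0, -2.0]
width: 20.3
finger_force: 59.1
```

>>> move_arm(rot=[[0, 0, 0], [0, 0, 0], [0, 0, 0]], travel=[[0.001, 0, 0], [0.002, 0, 0], [0.0025, 0, 0]], gripper=[1, 1, 1])

```text
time: 18.0
tool_pos: [432.0, -102.5, 35.9]
tool_rot: [0.082, 3.133, 0.164]
force: [5.6, -0.4, -1.2]
width: 20.6
finger_force: 59.1
```

>>> move_arm(rot=[[0, 0, 0], [0, 0, 0], [0, 0, 0]], travel=[[0.001, 0, 0], [0.002, 0, 0], [0.0025, 0, 0]], gripper=[1, 1, 1])

```text
time: 18.25
tool_pos: [431.3, -102.5, 35.9]
tool_rot: [0.082, 3.133, 0.164]
force: [5.6, -0.5, -1.3]
width: 20.4
finger_force: 59.1
```

>>> move_arm(rot=[[0, 0, 0], [0, 0, 0], [0, 0, 0]], travel=[[0.001, 0, 0], [0.002, 0, 0], [0.0025, 0, 0]], gripper=[1, 1, 1])

```text
time: 18.5
tool_pos: [431.2, -102.5, 36.0]
tool_rot: [0.082, 3.132, 0.164]
force: [8.8, -0.2, -2.2]
width: 20.3
finger_force: 59.1
```

Contact: the force rises and the tool stops. I'll hold and read.

>>> move_arm(rot=[[0, 0, 0], [0, 0, 0]], travel=[[0, 0, 0], [0, 0, 0]], gripper=[1, 1])

```text
time: 18.67
tool_pos: [431.2, -102.5, 36.1]
tool_rot: [0.082, 3.132, 0.164]
force: [8.3, 0.3, -1.5]
width: 20.3
finger_force: 59.1
```

>>> move_arm(rot=[[0, 0, 0], [0, 0, 0], [0, 0, 0]], travel=[[0.001, 0, 0], [0.002, 0, 0], [0.002, 0, 0]], gripper=[1, 1, 1])

```text
time: 18.92
tool_pos: [431.1, -102.5, 36.2]
tool_rot: [0.082, 3.131, 0.164]
force: [10.8, -0.5, -2.2]
width: 20.1
finger_force: 59.0
```

>>> move_arm(rot=[[0, 0, 0], [0, 0, 0], [0, 0, 0]], travel=[[0.001, 0, 0], [0.002, 0, 0], [0.0025, 0, 0]], gripper=[1, 1, 1])

```text
time: 19.17
tool_pos: [431.0, -102.6, 36.4]
tool_rot: [0.082, 3.13, 0.163]
force: [14.8, -0.7, -3.1]
width: 20.4
finger_force: 58.9
```

Steady at about 14.8 N with no motion, so I'll hold that pull.

>>> move_arm(rot=[[0, 0, 0], [0, 0, 0], [0, 0, 0], [0, 0, 0], [0, 0, 0], [0, 0, 0], [0, 0, 0], [0, 0, 0], [0, 0, 0], [0, 0, 0]], travel=[[0, 0, 0], [0, 0, 0], [0, 0, 0], [0, 0, 0], [0, 0, 0], [0, 0, 0], [0, 0, 0], [0, 0, 0], [0, 0, 0], [0, 0, 0]], gripper=[1, 1, 1, 1, 1, 1, 1, 1, 1, 1])

```text
time: 20.0
tool_pos: [431.1, -102.6, 36.4]
tool_rot: [0.082, 3.13, 0.163]
force: [14.1, -2.3, -3.5]
width: 20.2
finger_force: 58.9
```

Run:
```python
from chk import *
for i in range(4): rec((.0025,0,0))
rec((.002,0,0));rec((.0025,0,0))
s,M,B=rel(); print(M)
```

```text
t 20.0 cmd-meas [-1.87  0.18 -0.55] rot err deg [ 0.01 -0.21 -0.01] B [ 544.39 -108.56   37.41] tip [545.63 -84.72  39.91] F [14.15 -2.33 -3.5 ] w 20.192787458803192
eye in hook: x 82.2 y 0.4 z -1.8
[[-1.    0.05  0.01]
 [ 0.05  0.99  0.1 ]
 [-0.    0.1  -0.99]]
```

The die is home: 14–15 N held for 0.8 s without motion, after about 56 mm of travel. Next I'll slacken the pull by about 3 mm and work out the laying-down pitch about the crown.

>>> move_arm(rot=[[0, 0, 0], [0, 0, 0], [0, 0, 0], [0, 0, 0]], travel=[[-0.004, 0, 0], [-0.007, 0, 0], [-0.009, 0, 0], [-0.009, 0, 0]], gripper=[1, 1, 1, 1])

```text
time: 20.33
tool_pos: [431.4, -102.4, 35.7]
tool_rot: [0.082, 3.135, 0.164]
force: [1.5, -0.1, -0.9]
width: 20.4
finger_force: 59.1
```

Run:
```python
from chk import *
rec((-.009,0,0)); s,M,B=rel(); print("butt z",(B+M@[143,0,-3])[2], "crown z",(B-24*M[:,0])[2])
np.set_printoptions(precision=4,suppress=True)
v=np.array([-137.5,0,-.6])
for a in range(1,12): print(a,(v-R.from_euler('y',-a,degrees=True).apply(v))/300,-a/180)
```

```text
t 20.3333 cmd-meas [ 0.47 -0.07  0.15] rot err deg [-0.    0.07  0.  ] B [ 544.75 -108.43   36.17] tip [546.   -84.59  38.68] F [ 1.52 -0.09 -0.86] w 20.415979290457283
eye in hook: x 81.8 y 0.4 z -0.1
butt z 39.30035037707796 crown z 36.14335120081635
1 [-0.0001  0.      0.008 ] -0.005555555555555556
2 [-0.0003  0.      0.016 ] -0.011111111111111112
3 [-0.0007  0.      0.024 ] -0.016666666666666666
4 [-0.0013  0.      0.032 ] -0.022222222222222223
5 [-0.0019  0.      0.0399] -0.027777777777777776
6 [-0.0027  0.      0.0479] -0.03333333333333333
7 [-0.0037  0.      0.0558] -0.03888888888888889
8 [-0.0047  0.      0.0638] -0.044444444444444446
9 [-0.006   0.      0.0717] -0.05
10 [-0.0073  0.      0.0796] -0.05555555555555555
11 [-0.0088  0.      0.0874] -0.06111111111111111
```

>>> move_arm(rot=[[0, -0.0056, 0], [0, -0.0111, 0], [0, -0.0167, 0], [0, -0.0222, 0], [0, -0.0278, 0], [0, -0.0333, 0], [0, -0.0333, 0]], travel=[[-0.0001, 0, 0.008], [-0.0003, 0, 0.016], [-0.0007, 0, 0.024], [-0.0013, 0, 0.032], [-0.0019, 0, 0.04], [-0.0027, 0, 0.0479], [-0.0027, 0, 0.0479]], gripper=[1, 1, 1, 1, 1, 1, 1])

```text
time: 20.92
tool_pos: [432.2, -101.0, 21.2]
tool_rot: [0.087, 3.029, 0.155]
force: [2.6, -0.6, 0.1]
width: 20.2
finger_force: 59.2
```

Run:
```python
from chk import *
rec((-.0027,0,.0479),(0,-.0333,0)); s,M,B=rel(); print("butt z",(B+M@[143,0,-3])[2], "crown",B-24*M[:,0])
np.set_printoptions(precision=4,suppress=True)
v=np.array([-137.5,0,-.6])
for a in (1,2,3,3.5,4): print(a,(v-R.from_euler('y',-a,degrees=True).apply(v))/300,-a/180)
```

```text
t 20.9167 cmd-meas [ 0.57 -0.11  0.3 ] rot err deg [-0.   -0.01  0.  ] B [ 544.8  -108.15   33.65] tip [546.05 -84.31  36.16] F [ 2.63 -0.6   0.09] w 20.150107966367155
eye in hook: x 81.6 y 0.4 z -6.2
butt z 21.73592952792668 crown [ 568.62 -109.66   36.15]
1 [-0.0001  0.      0.008 ] -0.005555555555555556
2 [-0.0003  0.      0.016 ] -0.011111111111111112
3 [-0.0007  0.      0.024 ] -0.016666666666666666
3.5 [-0.001  0.     0.028] -0.019444444444444445
4 [-0.0013  0.      0.032 ] -0.022222222222222223
```

>>> move_arm(rot=[[0, -0.0056, 0], [0, -0.0111, 0], [0, -0.0167, 0], [0, -0.0206, 0], [0, -0.0206, 0], [0, -0.0206, 0]], travel=[[-0.0001, 0, 0.008], [-0.0003, 0, 0.016], [-0.0007, 0, 0.024], [-0.0011, 0, 0.0296], [-0.0011, 0, 0.0296], [-0.0011, 0, 0.0296]], gripper=[1, 1, 1, 1, 1, 1])

```text
time: 21.42
tool_pos: [433.7, -100.2, 12.8]
tool_rot: [0.09, 2.966, 0.149]
force: [-0.7, -0.4, -0.3]
width: 20.5
finger_force: 59.1
```

Run:
```python
from chk import *
rec((-.0011,0,.0296),(0,-.0206,0)); s,M,B=rel(); print("butt z",(B+M@[143,0,-3])[2], "crown",B-24*M[:,0])
```

```text
t 21.4167 cmd-meas [ 0.34 -0.03  0.02] rot err deg [ 0.01  0.08 -0.  ] B [ 545.28 -108.05   32.24] tip [546.53 -84.21  34.74] F [-0.66 -0.4  -0.31] w 20.496292110755867
eye in hook: x 80.8 y 0.4 z -9.9
butt z 11.39692448974062 crown [ 568.89 -109.7    36.23]
```

>>> move_arm(rot=[[0, 0, 0], [0, 0, 0], [0, 0, 0], [0, 0, 0], [0, 0, 0], [0, 0, 0], [0, 0, 0], [0, 0, 0]], travel=[[0, 0, 0], [0, 0, 0], [0, 0, 0], [0, 0, 0], [0, 0, 0], [0, 0, 0], [0, 0, 0], [0, 0, 0]], gripper=[0.4, 0.3, 0.2, 0.1, 0, -0.2, -0.3, -0.3])

```text
time: 22.08
tool_pos: [434.1, -100.3, 12.8]
tool_rot: [0.091, 2.965, 0.149]
force: [0.2, 1.4, 0.6]
width: 55.8
finger_force: 0.0
```

Released. Now I'll retract along the tool axis.

>>> move_arm(rot=[[0, 0, 0], [0, 0, 0], [0, 0, 0], [0, 0, 0], [0, 0, 0], [0, 0, 0], [0, 0, 0], [0, 0, 0]], travel=[[0, 0, -0.03], [0, 0, -0.08], [0, 0, -0.16], [0, 0, -0.26], [0, 0, -0.36], [0, 0, -0.42], [0, 0, -0.44], [0, 0, -0.44]], gripper=[-0.3, -0.3, -0.3, -0.3, -0.3, -0.3, -0.3, -0.3])

```text
time: 22.75
tool_pos: [411.4, -113.5, 143.2]
tool_rot: [0.092, 2.963, 0.145]
force: [0.9, 0.1, -0.5]
width: 55.4
finger_force: 0.0
```

Run:
```python
from look import *
f=arm.grab_frame("wrist"); save(f,"w11.png")
g=arm.grab_frame("side"); c=camera(g); u,v=proj(c,[520,-110,20]).astype(int)
look([("hook_bend",32),("hook_end",9),("die_two_eye",36)])
cv2.imwrite("pics/c11.png",np.hstack([f["pixels"],cv2.resize(g["pixels"][v-48:v+48,u-32:u+32],(256,384),interpolation=2)])[...,::-1])
```

```text
wrist 22.85 [ 410.9 -112.8  141.5] [0.1 3.  0.1] [ 0.6  0.1 -0.4] 55.721459270100425
hook_bend [251.9 285. ] 0.6 [ 544.5 -110.4   32. ]
hook_end [256.1 152.2] 0.58 [408.1 -96.6   9. ]
die_two_eye [253.7 308.4] 0.87 [ 574.6 -110.5   36. ]
```

View pics/c11.png

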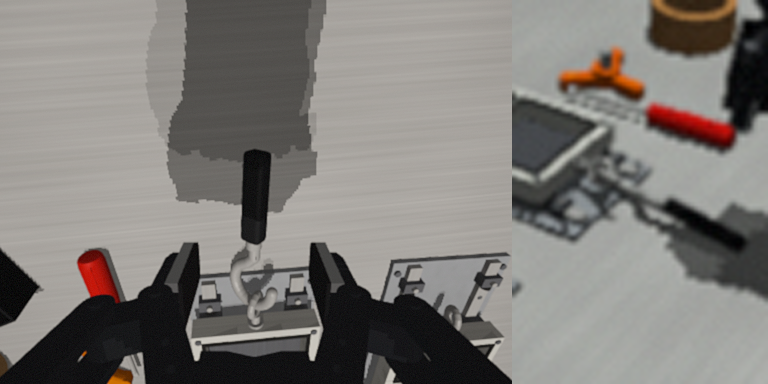

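The wrist view shows the grip on the bench at (256,195), the bend still through the ring near (262,305), and the gripper clear. Handing in.

```bash
python3 -c "
from bench import arm
print(arm.state()['joint_velocities'].round(3)); print(arm.job_done())"
```

```text
[ 0.003 -0.007 -0.003 -0.002 -0.006  0.005  0.004]
the job is handed in; nothing more can be done
None
```

The two-pocket die is drawn out about 56 mm onto its bumpers and held there at 14–15 N for 0.8 s; the hook is still in the eye with its grip on the bench, and the job was handed in at about 23 s, with no verdict returned.

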